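# Push-lock the paddle antenna into the radio's fitting

## Task

Take the antenna with the flat paddle head out of the rack and push its foot into the antenna fitting on top of the radio: turn it by feel until its two lugs drop through the keyway, then push until the collar is fully home on the rim and both sprung catches have snapped over it. Then, still holding it, tug it straight up against the catches to prove that it is locked, and let go. Leave the other things where they are.

Things in the scene. Friction and masses are not known exactly. Their poses are not given: they have to be found in the camera images.
- antenna: Loose paddle antenna, 150 mm long, 0.14 to 0.28 kg, told from the two other parts in the rack by its flat black paddle head. Origin: centre of the foot's lower end, z up the antenna. Foot 18 mm thick, its lowest 8 mm tapering to 10 mm. Two opposite lugs along +x and -x, reaching 16 mm from the axis, 8 mm thick, 12 to 24 mm above the lower end. Starts upright in any of the rack's three places.
- antenna_grip (a point): Where to grip the antenna: on its axis in the paddle, 120 mm above the foot's lower end and 30 mm below the top. The paddle reaches from 82 to 150 mm, is 44 mm wide along the antenna's x and 22 mm thick along y: grip it across y. Axes as the antenna's.
- antenna_collar (a point): Centre of the underside of the antenna's round collar, 58 mm above the foot's lower end. The collar is 44 mm in diameter and 8 mm thick; above it is a neck 20 mm in diameter. Axes as the antenna's.
- rack: Fixed plywood rack, 90 mm (x) by 250 mm (y) by 70 mm high; origin at the centre of its underside. Three oblong holes 80 mm apart along y; in each a part hangs by its collar, upright, the paddle's width along y to about 8 degrees: the antenna, a stub with a round head, a plug with a disc head. Lift straight up 65 mm to clear.
- fitting_rim (a point): Centre of the upper rim of the antenna fitting on the radio: an upright steel tube, 50 mm outer and 37 mm inner diameter, 65 mm deep, rim 155 mm above the table. z up, x and y the radio's. With the antenna home, its collar's underside rests on this rim. The foot's lugs fit the open tube at any turn, down to the keyway plate inside.
- keyway_top (a point): Point on the fitting's axis, 12 mm below the rim: top of the fixed keyway plate (10 mm thick, 20 mm hole, two opposite slots 11 mm wide). These axes are the radio's, NOT the slots': the slots are turned by an unknown 0 to 35 degrees either way from x. Off the slots the lugs rest on it, collar 34 mm above the rim; within 5 degrees of them the antenna drops 8 mm freely.
- catch_left (a joint): Spring catch on the fitting's +y side, a steel claw 14 mm wide, 11.5 to 33 mm above the rim. Slides outward: 0 = closed (inner edge 17 mm from the fitting's axis), 0.005 m = spread by the collar, limit 0.009. From where the collar meets the ramps on the claws, 25 mm above the rim, 8 to 20 N of push spreads both until the collar passes.
- catch_right (a joint): The like catch on the fitting's -y side. Once the collar is home both snap shut over it, their flat undersides 3.5 mm above its top: a locked antenna can be lifted by that play only (up to 4.5 mm when pulled hard).
- radio: The olive radio, 220 (x) x 300 (y) x 90 mm, with its fitting and catches, fixed to the table; origin at the centre of its underside; the fitting's axis at x = -30 mm, y = -70 mm in its axes.
- round_stub: Bystander in the rack: a loose stub with a round black head 28 mm in diameter, 142 mm long; origin at its lower end.
- blank_plug: Bystander in the rack: a loose plug with a flat black disc head 48 mm in diameter, 96 mm long; origin at its lower end.
- screwdriver: Bystander: screwdriver lying on the table, about 0.2 m long; origin under its middle.
- microphone: Bystander: black hand microphone 90 x 50 x 30 mm; origin at the centre of its underside.
There are look-alikes about, which are no part of the job. Leave any green or red look-alike of the antenna alone.

How it is judged:
By the outcome, as a careful person would: the job done as asked, in the order asked, and still so for the second after the job is handed in, with the robot touching nothing.
It also fails if it takes over 62 s, if anything falls off the work surface, if the arm or the gripper's body presses on something with over 40 N, if the wrist force passes 120 N, or if a joint passes its speed limit or range.

## Robot

A 7-joint arm with a two-finger parallel gripper is mounted at the origin on the work surface. World frame = base frame: x ahead of the robot, y to its left, z up, the work surface at z = 0. Lengths are in m, angles in rad, forces in N, time in s.
With the tool pointing down it reaches from about 0.4 to 0.85 m from the base axis. Payload 10.4 kg.
Tool frame: the origin (TCP) lies at the very end of the fingers, on their centre line; the grasp point (between the pads) lies 19 mm behind it; z points along the fingers, y is the direction in which the jaws open and shut (so a half turn about z gives the same grasp; the last joint's range is limited). The gripper opens to 87 mm and grips with 3 to 60 N. Pads are 19 mm wide; open, the fingers measure 117 mm over their backs; the gripper's body (75 mm by 190 mm) begins 51 mm behind the grasp point.
Start: joints at [-1.361, 0.332, -0.065, 1.46, 0.022, 1.35, -0.088], TCP at [0.144, 0.608, 0.223] pointing down, gripper open.
Joint ranges: [-2.6, 2.6], [-0.5, 2.12], [-1.47, 1.34], [0.16, 2.42], [-1.27, 4.41], [0.06, 2.06], [-2.6, 2.6]. Speed limits (rad/s): [2.22, 2.22, 2.79, 2.79, 3.14, 3.14, 3.14].

## Interface

Orientations are given as a unit quaternion [x, y, z, w].
In Python, from bench import r gives the robot as it stands.
- The arm moves only by the tool move_arm, never from a script. Its argument "deltas" is a list of rows, each a list of 5 numbers: the gripper's target within -1 to 1 (fully open at 1, half-way at 0, shut at -1), then the shift along the tool's x, y, z as a fraction of full scale, then the turn about the tool's z as a fraction of full scale. A call has 1 to 12 rows; each row shifts and turns the commanded pose from where the row before left it, along the tool's axes as they then stand; what a row does not reach is not made up. Full scale, the value 1, is 2.5 cm for a shift and 90 degrees for a turn. A row lasts 1/12 s, in which the tool goes at most 41.7 mm and 7.16 degrees, less where a joint would pass 70% of its speed; a pose out of reach is approached as far as the arm can. A call with a number of a shift or a turn outside -1 to 1 is refused whole. A call with a gripper value outside its range is refused whole. The fingers move at their own pace and stop on an object; "squeeze" is the grip in N (left out, the last holds). Time passes only in rows, so rows that do not move let the fingers close. It gives the time, the measured TCP pose, the force and the opening at its end, in the units of the state.
- r.read_state(): the state, without advancing time (a new reading comes with each control period).
- r.camera(name): name is "scene" or "side" or "wrist"; returns the picture (480x640x3 uint8, red, green, blue); there is no depth.
- r.camera_info(name): a dict with "K" (3x3 intrinsics, pixels), "R" (3x3) and "t" (3): a world point X has camera coordinates R X + t; the wrist camera has in their place "hand_eye" (4x4, takes a point from camera to tool coordinates, whose origin is the TCP and whose axes are the flange's). Camera axes: x right, y down, z forward; pixel columns grow to the right and rows downward; lengths in m; the calibration is good to about 2 mm. The wrist camera is an equidistant fisheye: a pixel r from the principal point sees the ray r / f radians off the axis. A picture is of the moment at which its call begins: read the wrist's pose just before it. camera_info takes no time and is no camera call.
- r.close_job(): hands the job in, once; it reports no verdict.
Trained networks look in the newest picture that a camera, given by its name, has taken for a name from the list of things; names that differ only in an ending like _2 or _b are one class to them, and where a whole thing is asked for, a point or a joint stands for the part that bears it (a point fixed in the world has none). Each returns a list of dicts, best first, with "confidence" (0 to 1); they miss things now and then, are a little off and sometimes report something else, mostly with a low value. They report only what shows in the picture. A call takes as long as a camera call. They do not tell look-alikes from the thing itself.
- r.boxes_of(camera, label): "position" ([x, y, z] in m, in the coordinates of the camera as it stood for that picture, good to about 4 mm: the middle of the surface that is visible of it).
- r.tip_of(camera, label): "position" ([x, y, z] in m, in the coordinates of the camera as it stood for that picture, good to about 4 mm: a listed point, or the origin of a listed thing).
The state is a dict: "time": time; "joint_positions": joint angles; "joint_vel": joint speeds; "joint_torque": joint torques, N m; "ee_pos": TCP position; "eef_rot": TCP orientation; "ft_force": force on the tool from outside, world axes, zero at the start; "torque": the same for the moment, N m; "width": finger opening in m.
Only numpy, scipy, OpenCV 4.12 (cv2) and the standard library are available. Lean on these libraries where they do the work, as an engineer would, in place of code of your own. Each camera call takes 0.05 s, during which the arm holds its last target.

## Working session

There is one attempt and no reset: what is moved stays moved. The work goes in short steps, Python scripts to look and compute and a tool call to move; the robot and the scene stay as the last step left them, time stands still between calls to the robot, and variables do not carry over. Pictures are saved under pics/ and viewed, and the job is handed in when it is done.

Besides the shell and the picture viewer there is one more tool, called after "Emit:" as name(argument=value, ...), one argument or row to a line, values as JSON. move_arm: Moves the arm, as the interface text tells. Shift numbers are shares of 2.5 cm and turn numbers shares of 90 degrees, none past 1 either way. Its arguments: {"type":"object","properties":{"deltas":{"type":"array","items":{"type":"array","items":{"type":"number"}}},"squeeze":{"type":"number"}},"required":["deltas"]}

```bash
mkdir -p pics; ls; python3 - <<'E'
from bench import r
import cv2,json
s=r.read_state();print({k:s[k] for k in('time','ee_pos','eef_rot','ft_force','width')})
for c in('scene','side','wrist'):
    im=r.camera(c);cv2.imwrite(f'pics/{c}0.png',im[:,:,::-1])
    print(c,r.camera_info(c))
E
```

```text
pics
{'time': 0.0, 'ee_pos': array([0.14409061, 0.60777447, 0.22177295]), 'eef_rot': array([ 1.16113514e-01,  9.93235706e-01, -6.93646881e-04, -5.30961377e-05]), 'ft_force': array([-0.19543795,  0.47583636, -0.12383086]), 'width': 0.08682397558836948}
scene {'K': array([[619.28807118,   0.        , 324.45895905],
       [  0.        , 619.28807118, 239.58206634],
       [  0.        ,   0.        ,   1.        ]]), 'R': array([[-0.77018625,  0.63770579,  0.01201932],
       [ 0.48602726,  0.59899163, -0.63638553],
       [-0.41302621, -0.48429366, -0.77127751]]), 't': array([ 0.49929404, -0.16559384,  1.43756813])}
side {'K': array([[539.46695639,   0.        , 322.31768222],
       [  0.        , 539.46695639, 231.83037199],
       [  0.        ,   0.        ,   1.        ]]), 'R': array([[ 0.83301744, -0.55318177, -0.0084784 ],
       [-0.38336512, -0.56611163, -0.72975942],
       [ 0.39888988,  0.61115265, -0.68365145]]), 't': array([-0.5392757 ,  0.25766897,  1.17610078])}
wrist {'K': array([[371.64829954,   0.        , 320.94210901],
       [  0.        , 371.64829954, 239.48597688],
       [  0.        ,   0.        ,   1.        ]]), 'hand_eye': array([[ 1.54515581e-03, -9.58135898e-01, -2.86309645e-01,
         7.95391607e-02],
       [ 9.99998235e-01,  1.78650879e-03, -5.81765686e-04,
         3.49401967e-04],
       [ 1.06890529e-03, -2.86308240e-01,  9.58136968e-01,
        -1.63186397e-01],
       [ 0.00000000e+00,  0.00000000e+00,  0.00000000e+00,
         1.00000000e+00]])}
```

View pics/scene0.png

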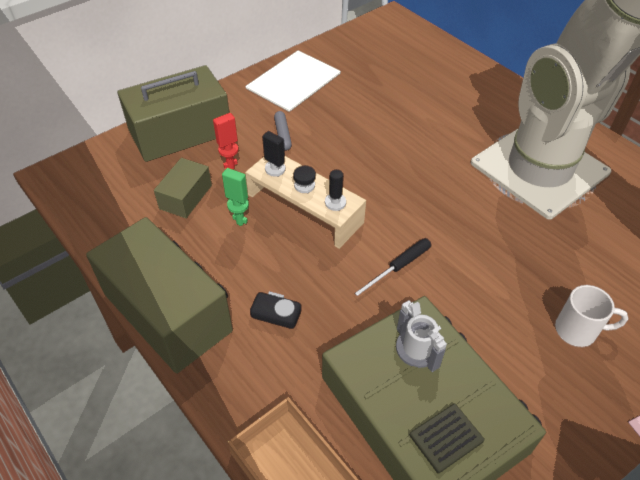

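View pics/side0.png

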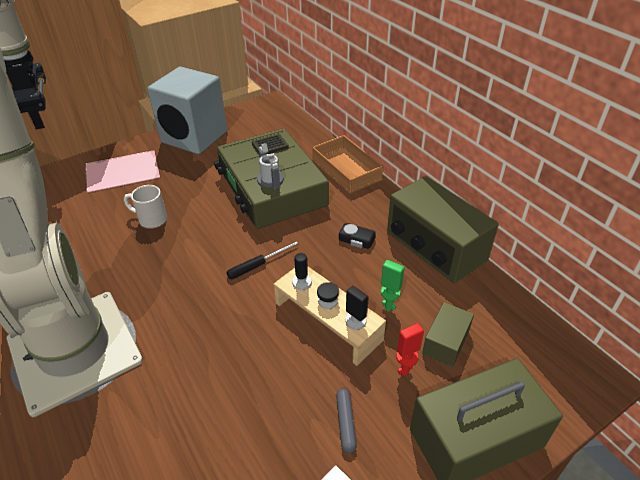

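View pics/wrist0.png

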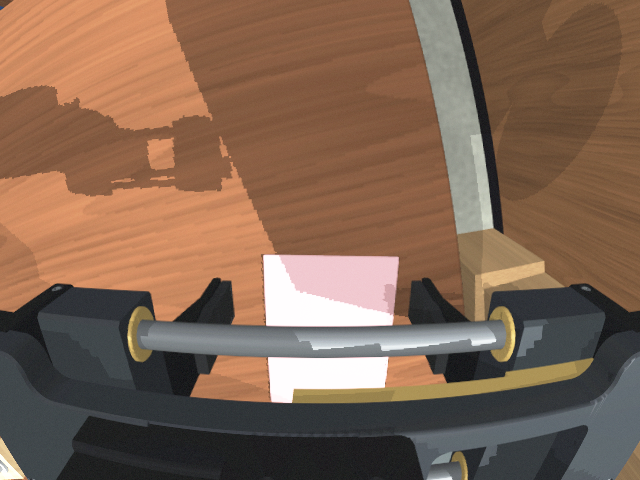

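```bash
cat > h.py <<'E'
from bench import r
import numpy as np,cv2
from scipy.spatial.transform import Rotation as Ro
def cam2w(c,p,s=None):
    i=r.camera_info(c)
    if c!='wrist': return i['R'].T@(np.array(p)-i['t'])
    s=s or r.read_state(); q=i['hand_eye']@np.append(p,1)
    return Ro.from_quat(s['eef_rot']).apply(q[:3])+s['ee_pos']
def proj(c,X,s=None):
    i=r.camera_info(c);K=i['K']
    if c!='wrist':
        q=i['R']@np.array(X)+i['t']; return (K@q/q[2])[:2]
    s=s or r.read_state()
    q=Ro.from_quat(s['eef_rot']).inv().apply(np.array(X)-s['ee_pos'])
    q=(np.linalg.inv(i['hand_eye'])@np.append(q,1))[:3]
    n=np.hypot(q[0],q[1]);th=np.arctan2(n,q[2])
    return K[:2,2]+K[0,0]*th*q[:2]/n
E
python3 - <<'E'
from h import *
for c in('scene','side'):
  for l in('antenna_grip','antenna_collar','fitting_rim','rack','radio'):
    for d in r.tip_of(c,l)[:4]:
      w=cam2w(c,d['position']); print(c,l,round(d['confidence'],2),w.round(4),proj(c,w).round())
print(r.read_state()['time'])
E
```

```text
scene antenna_grip 0.9 [ 0.6362 -0.2957  0.1203] [235. 184.]
scene antenna_grip 0.71 [ 0.5178 -0.3224  0.1345] [274. 146.]
scene antenna_grip 0.68 [ 0.5565 -0.4445  0.1171] [226. 130.]
scene antenna_grip 0.53 [0.6039 0.1824 0.1455] [420. 330.]
scene antenna_collar 0.92 [ 0.5206 -0.3201  0.0697] [275. 170.]
scene antenna_collar 0.55 [ 0.6339 -0.2985  0.0578] [238. 204.]
scene fitting_rim 0.85 [0.5986 0.181  0.1536] [422. 325.]
scene fitting_rim 0.56 [0.6027 0.1829 0.1456] [421. 330.]
scene fitting_rim 0.21 [0.4734 0.0012 0.0011] [392. 272.]
scene rack 0.75 [ 0.5006 -0.2444  0.0006] [305. 208.]
scene radio 0.89 [ 0.6441  0.2507 -0.0027] [420. 416.]
scene radio 0.27 [ 0.4815 -0.1678  0.0138] [335. 220.]
side antenna_grip 0.78 [ 0.5225 -0.3199  0.1326] [358. 301.]
side antenna_grip 0.7 [ 0.5559 -0.4426  0.1166] [409. 340.]
side antenna_grip 0.58 [ 0.6388 -0.2927  0.1203] [393. 274.]
side antenna_collar 0.91 [ 0.5636 -0.442   0.0601] [409. 355.]
side antenna_collar 0.79 [ 0.6386 -0.2938  0.0595] [391. 292.]
side antenna_collar 0.65 [ 0.5181 -0.3182  0.0689] [354. 321.]
side fitting_rim 0.82 [0.606  0.1885 0.1573] [269. 158.]
side rack 0.92 [ 4.986e-01 -2.452e-01 -4.000e-04] [327. 322.]
side radio 0.96 [ 0.6403  0.2526 -0.0015] [273. 188.]
side radio 0.24 [0.6021 0.1872 0.1567] [268. 158.]
0.65
```

Black paddle in the rack at scene (274,146) / side (358,301). Possible confusions: green (235,184), red (226,130), the round stub (336,184) and the disc plug (305,175). I'm choosing the black paddle and checking it with a crop.

```bash
python3 - <<'E'
import cv2,numpy as np
a=cv2.imread('pics/scene0.png')[90:250,190:380];b=cv2.imread('pics/scene0.png')[285:405,360:490]
cv2.imwrite('pics/crop1.png',np.hstack([cv2.resize(a,(475,400),interpolation=2),cv2.resize(b,(325,300),interpolation=2)[:400] if 0 else cv2.resize(b,(325,400),interpolation=2)]))
E
```

```text
(no output)
```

View pics/crop1.png

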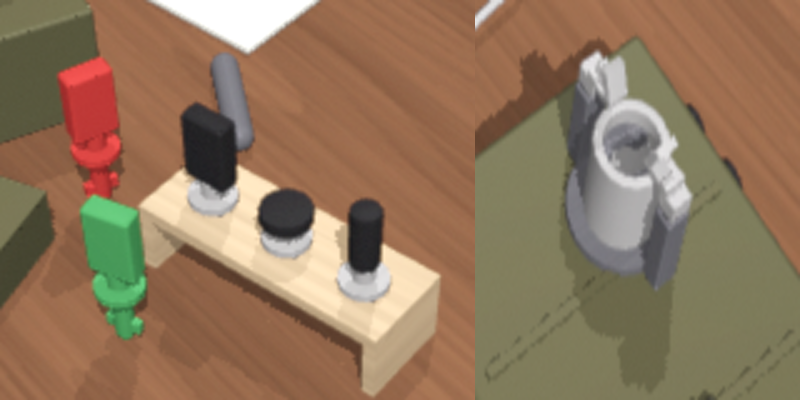

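Emit:
move_arm(
  deltas=[
    [1,-1,-0.55,-0.2,0],
    [1,-1,-0.55,-0.2,0],
    [1,-1,-0.55,-0.2,0],
    [1,-1,-0.55,-0.2,0],
    [1,-1,-0.55,-0.2,0],
    [1,-1,-0.55,-0.2,0],
    [1,-1,-0.55,-0.2,0],
    [1,-1,-0.55,-0.2,0],
    [1,-1,-0.55,-0.2,0],
    [1,-1,-0.55,-0.2,0],
    [1,-1,-0.55,-0.2,0],
    [1,-1,-0.55,-0.2,0],
  ],
)

```text
time: 1.65
ee_pos: [0.3989, 0.3773, 0.283]
eef_rot: [0.116, 0.993, 0.0, 0.0]
ft_force: [1.0, -0.4, 0.2]
width: 0.0869
```

Crop confirms the black flat-paddle antenna hanging at the rack's far end (the red and green ones stand on the table). I'll fly over the fitting on the way to look into the keyway.

Emit:
move_arm(
  deltas=[
    [1,-1,-0.5,0,0],
    [1,-1,-0.5,0,0],
    [1,-1,-0.5,0,0],
    [1,-1,-0.5,0,0],
    [1,-1,-0.5,0,0],
    [1,-1,-0.5,0,0],
    [1,-1,-0.5,0,0],
    [1,-1,-0.5,0,0],
    [1,-1,-0.5,0,0],
    [1,-1,-0.5,0,0],
    [1,-0.8,-0.5,0,0],
    [1,0,0,0,0],
  ],
)

```text
time: 2.65
ee_pos: [0.6317, 0.1769, 0.282]
eef_rot: [0.119, 0.993, -0.001, 0.001]
ft_force: [0.7, -0.2, -1.0]
width: 0.0873
```

```bash
python3 - <<'E'
from h import *
s=r.read_state();im=r.camera('wrist');cv2.imwrite('pics/w1.png',im[:,:,::-1])
print(s['time'],s['ee_pos'],s['eef_rot'])
for l in('fitting_rim','keyway_top','radio'):
  for d in r.tip_of('wrist',l)[:2]:
    w=cam2w('wrist',d['position'],s);print(l,round(d['confidence'],2),w.round(4),proj('wrist',w,s).round())
p=proj('wrist',[.603,.186,.15],s).astype(int);print(p)
c=im[max(p[1]-50,0):p[1]+50,max(p[0]-60,0):p[0]+60,::-1]
cv2.imwrite('pics/w1c.png',cv2.resize(c,None,fx=6,fy=6,interpolation=2))
E
```

```text
2.65 [0.63167738 0.1768894  0.28196893] [ 1.19277533e-01  9.92859737e-01 -1.46280127e-03  5.22565615e-04]
fitting_rim 0.6 [0.5963 0.1842 0.155 ] [320. 187.]
keyway_top 0.69 [0.6049 0.1814 0.1411] [319. 195.]
radio 0.74 [0.6422 0.251  0.0036] [383. 192.]
[323 193]
```

View pics/w1.png

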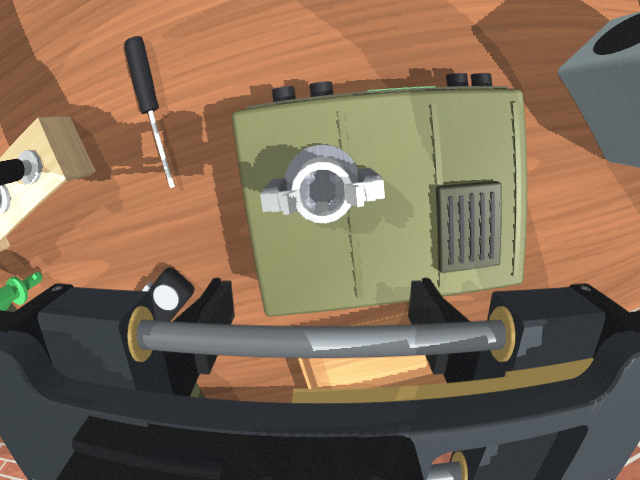

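View pics/w1c.png

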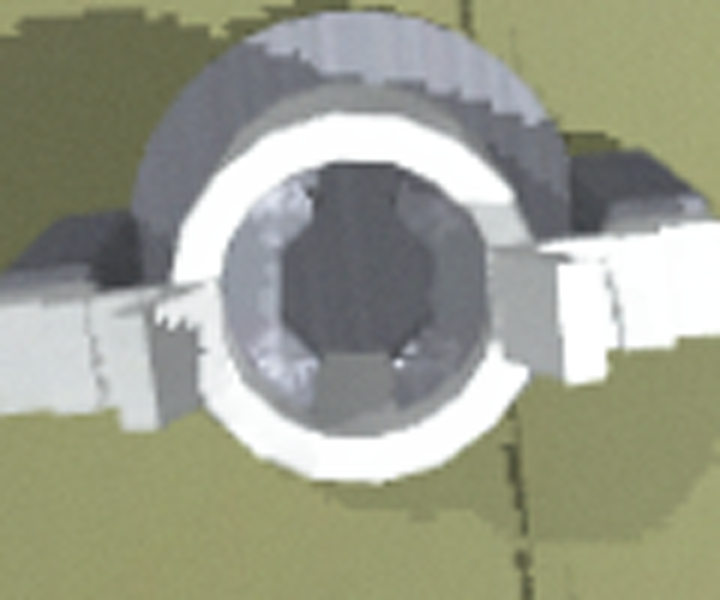

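The crop shows the keyway slots running almost exactly along image-vertical (centreline about (358,160) to (356,435) in the crop). I'll convert that to a world angle and refine the fitting centre.

```bash
cat >> h.py <<'E'
def backproj(uv,z,s):
    i=r.camera_info('wrist');K=i['K'];d=np.array(uv)-K[:2,2];n=np.hypot(*d);th=n/K[0,0]
    ray=np.append(np.sin(th)*d/n,np.cos(th));M=i['hand_eye'];R=Ro.from_quat(s['eef_rot'])
    o=R.apply(M[:3,3])+s['ee_pos'];v=R.apply(M[:3,:3]@ray);return o+v*(z-o[2])/v[2]
E
python3 - <<'E'
from h import *
s=r.read_state()
im=cv2.imread('pics/w1.png');x0,y0=323-60,193-50
f=lambda p:(np.array([p[0]/6+x0-.42,p[1]/6+y0-.42]))
def B(p,z):return backproj(f(p),z,s)
a,b=B((358,165),.143),B((356,430),.143);d=a-b
print('slot',a,b,np.degrees(np.arctan2(d[1],d[0])))
for q in [((318,170),(318,420)),((397,170),(395,420))]:
  d=B(q[0],.143)-B(q[1],.143);print(np.degrees(np.arctan2(d[1],d[0])))
# rim outer extents
pts=[(172,290),(355,112),(355,483),(260,130),(235,445),(470,450),(480,160)]
P=np.array([B(p,.155)[:2] for p in pts]);print(P.round(4))
A=np.c_[2*P,np.ones(len(P))];x=np.linalg.lstsq(A,(P**2).sum(1),rcond=None)[0];print('rim',x[:2],np.sqrt(x[2]+x[0]**2+x[1]**2))
# inner rim
pts=[(222,290),(350,160),(350,437),(265,187),(255,395),(440,415),(450,195)]
P=np.array([B(p,.155)[:2] for p in pts])
A=np.c_[2*P,np.ones(len(P))];x=np.linalg.lstsq(A,(P**2).sum(1),rcond=None)[0];print('rim in',x[:2],np.sqrt(x[2]+x[0]**2+x[1]**2))
# radio edges yaw: sides at z=.09
for u in [((236,113),(266,313)),((521,90),(524,283)),((236,113),(521,90))]:
  d=backproj(u[0],.09,s)-backproj(u[1],.09,s);print('edge',np.degrees(np.arctan2(d[1],d[0])))
R=Ro.from_quat(s['eef_rot']).as_matrix();print(R.round(3))
# check overlay
o=im.copy()
C=x[:2]
for rad,z in((.025,.155),(.0185,.155),(.010,.143)):
  for t in np.linspace(0,6.28,40):
    p=proj('wrist',[C[0]+rad*np.cos(t),C[1]+rad*np.sin(t),z],s);o=o
    cv2.circle(o,tuple(int(v*16) for v in p),8,(0,0,255),-1,shift=4)
cv2.imwrite('pics/ov1.png',cv2.resize(o[143:243,263:383],None,fx=6,fy=6,interpolation=2))
E
```

```text
slot [0.58189545 0.19565152 0.143     ] [0.617854  0.1869716 0.143    ] 166.4291527155317
166.65157644044785
166.60634077980876
[[0.5912 0.1683]
 [0.5738 0.1971]
 [0.6223 0.1858]
 [0.5733 0.1845]
 [0.6135 0.1713]
 [0.6214 0.2018]
 [0.5836 0.2116]]
rim [0.5981413  0.19158429] 0.0250765168616805
rim in [0.59814869 0.19191272] 0.0186967629400086
edge 172.70636832186838
edge 174.532636361979
edge -96.19719470834033
[[-0.973  0.23  -0.   ]
 [ 0.23   0.973  0.001]
 [ 0.001  0.001 -1.   ]]
```

View pics/ov1.png

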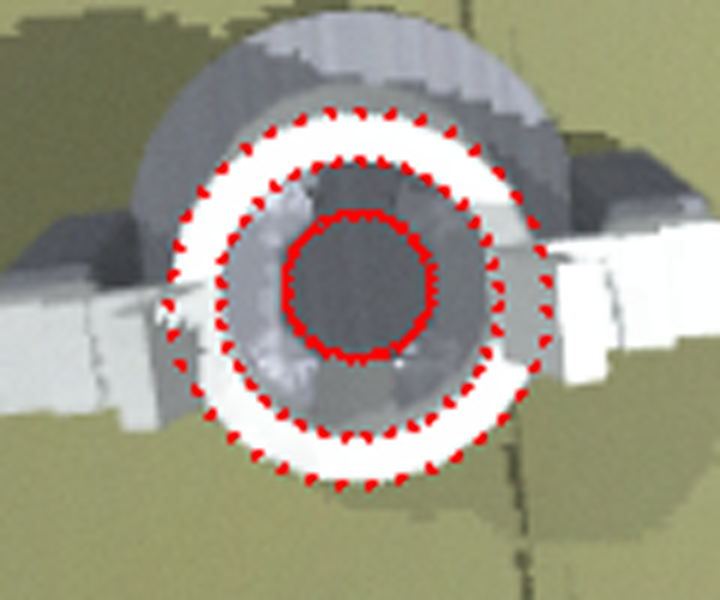

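```bash
cat >> h.py <<'E'
def plan(target,dyaw=0,n_rows=10,g=1,turn_rows=None,s=None,start=None):
    """rows from start pose to world target; dyaw=turn about tool z (deg)"""
    s=s or r.read_state();R=Ro.from_quat(s['eef_rot']);p=np.array(s['ee_pos'] if start is None else start)
    v=(np.array(target)-p)/n_rows;out=[]
    for k in range(n_rows):
        t=R.inv().apply(v)/.025;out.append([g]+[round(float(x),2) for x in t]+[round(dyaw/n_rows/90,4)])
        R=R*Ro.from_euler('z',dyaw/n_rows,degrees=True)
    print(out)
E
python3 - <<'E'
from h import *
s=r.read_state()
a=np.array(s['ee_pos']);m=np.array([.568,-.107,.28]);plan(m,0,12)
plan([.52,-.32,.28],62,10,start=m)
E
```

```text
[[1, -0.03, -0.99, 0.01, 0.0], [1, -0.03, -0.99, 0.01, 0.0], [1, -0.03, -0.99, 0.01, 0.0], [1, -0.03, -0.99, 0.01, 0.0], [1, -0.03, -0.99, 0.01, 0.0], [1, -0.03, -0.99, 0.01, 0.0], [1, -0.03, -0.99, 0.01, 0.0], [1, -0.03, -0.99, 0.01, 0.0], [1, -0.03, -0.99, 0.01, 0.0], [1, -0.03, -0.99, 0.01, 0.0], [1, -0.03, -0.99, 0.01, 0.0], [1, -0.03, -0.99, 0.01, 0.0]]
[[1, -0.01, -0.87, -0.0, 0.0689], [1, -0.1, -0.87, -0.0, 0.0689], [1, -0.2, -0.85, -0.0, 0.0689], [1, -0.29, -0.82, -0.0, 0.0689], [1, -0.37, -0.79, -0.0, 0.0689], [1, -0.46, -0.74, -0.0, 0.0689], [1, -0.53, -0.69, -0.0, 0.0689], [1, -0.61, -0.63, -0.0, 0.0689], [1, -0.67, -0.56, -0.0, 0.0689], [1, -0.73, -0.48, -0.0, 0.0689]]
```

Emit:
move_arm(
  deltas=[
    [1,-0.03,-1,0,0],
    [1,-0.03,-1,0,0],
    [1,-0.03,-1,0,0],
    [1,-0.03,-1,0,0],
    [1,-0.03,-1,0,0],
    [1,-0.03,-1,0,0],
    [1,-0.03,-1,0,0],
    [1,-0.03,-1,0,0],
    [1,-0.03,-1,0,0],
    [1,-0.03,-1,0,0],
    [1,-0.03,-1,0,0],
    [1,-0.03,-1,0,0],
  ],
)

```text
time: 3.85
ee_pos: [0.5681, -0.1112, 0.2829]
eef_rot: [0.115, 0.993, 0.001, 0.0]
ft_force: [-0.4, -0.2, -0.4]
width: 0.0871
```

Emit:
move_arm(
  deltas=[
    [1,0,-0.87,0,0.069],
    [1,-0.1,-0.87,0,0.069],
    [1,-0.2,-0.85,0,0.069],
    [1,-0.29,-0.82,0,0.069],
    [1,-0.37,-0.79,0,0.069],
    [1,-0.46,-0.74,0,0.069],
    [1,-0.53,-0.69,0,0.069],
    [1,-0.61,-0.63,0,0.069],
    [1,-0.67,-0.56,0,0.069],
    [1,-0.73,-0.48,0,0.069],
    [1,0,0,0,0],
    [1,0,0,0,0],
  ],
)

```text
time: 4.85
ee_pos: [0.52, -0.3243, 0.2826]
eef_rot: [0.612, 0.791, 0.0, -0.0]
ft_force: [-0.1, 0.7, 0.6]
width: 0.0868
```

```bash
python3 - <<'E'
from h import *
s=r.read_state();im=r.camera('wrist');cv2.imwrite('pics/w2.png',im[:,:,::-1])
R=Ro.from_quat(s['eef_rot']).as_matrix()
print(s['time'],s['ee_pos'],'yaw y',np.degrees(np.arctan2(R[1,1],R[0,1])))
for l in('antenna_grip','antenna_collar','rack'):
  for d in r.tip_of('wrist',l)[:3]:
    w=cam2w('wrist',d['position'],s);print(l,round(d['confidence'],2),w.round(4),proj('wrist',w,s).round())
E
```

```text
4.85 [ 0.52001033 -0.32425324  0.28256271] yaw y 14.57389575297068
antenna_grip 0.8 [ 0.6317 -0.2972  0.1241] [445. 224.]
antenna_grip 0.71 [ 0.5181 -0.3233  0.1359] [320. 223.]
antenna_collar 0.85 [ 0.6387 -0.2911  0.0615] [435. 206.]
antenna_collar 0.61 [ 0.553  -0.4503  0.0605] [321. 317.]
antenna_collar 0.58 [ 0.5178 -0.3284  0.0703] [318. 212.]
```

View pics/w2.png

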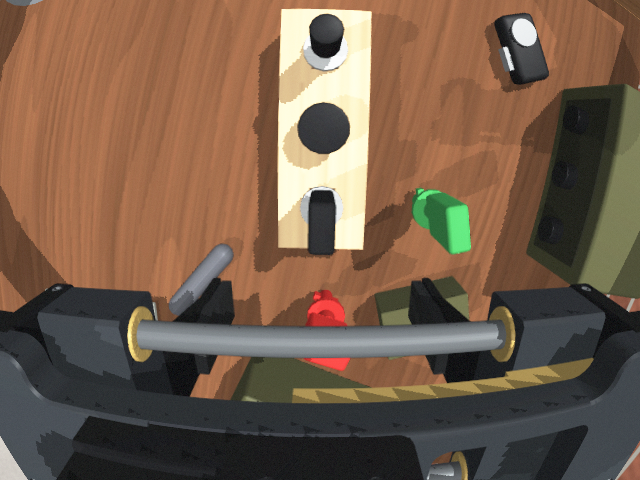

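The paddle is at pixels (308–335, 190–253), nearly parallel to the image vertical; green is at (445,225) and red at (325,330). I'll measure its top face.

```bash
python3 - <<'E'
import cv2
im=cv2.imread('pics/w2.png')[175:270,270:370];g=im.astype(float)*1.8;cv2.imwrite('pics/w2c.png',cv2.resize(g.clip(0,255).astype('uint8'),None,fx=6,fy=6,interpolation=2))
E
```

```text
(no output)
```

View pics/w2c.png

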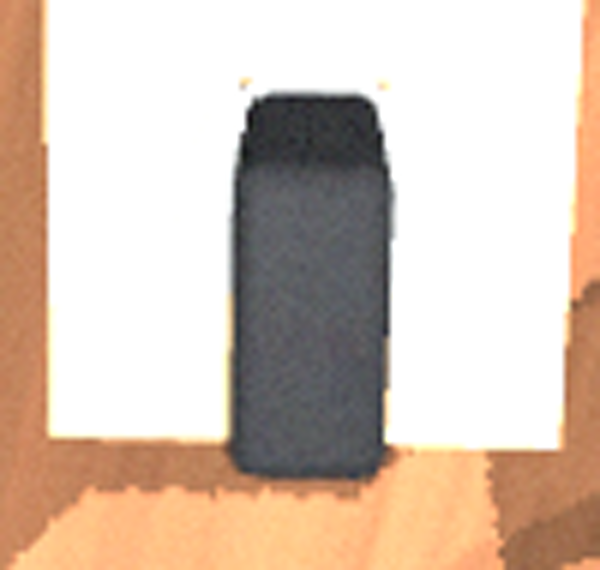

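```bash
python3 - <<'E'
from h import *
s=r.read_state()
f=lambda x,y:np.array([x/6+270-.42,y/6+175-.42])
B=lambda x,y:backproj(f(x,y),.162,s)[:2]
TL,TR,BL,BR=B(238,165),B(390,165),B(233,472),B(384,472)
c=(TL+TR+BL+BR)/4;print('c',c,'w',np.linalg.norm(TL-TR),'l',np.linalg.norm(TL-BL))
for a,b in((TL,BL),(TR,BR)):
  d=a-b;print(np.degrees(np.arctan2(d[1],d[0])))
d=TR-TL;print(np.degrees(np.arctan2(d[1],d[0])))
# rack edges
for a,b in(((48,100),(50,435)),((580,100),(560,445))):
  d=backproj(f(*a),.07,s)-backproj(f(*b),.07,s);print('rack',np.degrees(np.arctan2(d[1],d[0])))
R=Ro.from_quat(s['eef_rot']).as_matrix()
print('tool delta',R.T@(np.append(c,.113)-s['ee_pos']), 'yaw',np.degrees(np.arctan2(R[1,1],R[0,1])))
E
```

```text
c [ 0.51993051 -0.31897528] w 0.01967209736336425 l 0.041915643957989614
103.45688593145792
104.31437464847049
14.869690720622469
rack 103.508238989146
rack 103.31424376867771
tool delta [ 0.0036746  -0.00021026  0.16952083] yaw 14.768754920416661
```

Emit:
move_arm(
  deltas=[
    [1,0.14,0,1,0.009],
    [1,0,0,1,0],
    [1,0,0,1,0],
    [1,0,0,1,0],
    [1,0,0,1,0],
    [1,0,0,1,0],
    [1,0,0,0.5,0],
    [1,0,0,0.28,0],
    [1,0,0,0,0],
  ],
)

```text
time: 5.8
ee_pos: [0.5192, -0.3202, 0.1122]
eef_rot: [0.617, 0.787, -0.0, -0.001]
ft_force: [0.1, 0.2, 0.1]
width: 0.0873
```

Emit:
move_arm(
  deltas=[
    [-1,0,0,0,0],
    [-1,0,0,0,0],
    [-1,0,0,0,0],
    [-1,0,0,0,0],
    [-1,0,0,0,0],
    [-1,0,0,0,0],
  ],
  squeeze=60,
)

```text
time: 6.3
ee_pos: [0.5194, -0.3211, 0.1133]
eef_rot: [0.617, 0.787, 0.0, 0.0]
ft_force: [-0.7, 0.8, -1.2]
width: 0.0549
```

Emit:
move_arm(
  deltas=[
    [-1,0,0,0,0],
    [-1,0,0,0,0],
    [-1,0,0,0,0],
    [-1,0,0,0,0],
    [-1,0,0,0,0],
    [-1,0,0,0,0],
    [-1,0,0,0,0],
    [-1,0,0,0,0],
  ],
)

```text
time: 6.97
ee_pos: [0.5193, -0.3209, 0.1129]
eef_rot: [0.617, 0.787, 0.0, -0.0]
ft_force: [-0.3, 0.4, -1.5]
width: 0.0218
```

Emit:
move_arm(
  deltas=[
    [-1,0,0,-0.5,0],
    [-1,0,0,-1,0],
    [-1,0,0,-1,0],
    [-1,0,0,-1,0],
    [-1,0,0,-1,0],
    [-1,0,0,-1,0],
    [-1,0,0,-1,0],
    [-1,0,0,-1,0],
    [-1,0,0,-1,0],
    [-1,0,0,0,0],
  ],
)

```text
time: 7.8
ee_pos: [0.52, -0.3222, 0.3313]
eef_rot: [0.618, 0.787, 0.001, 0.003]
ft_force: [0.5, -0.5, -1.3]
width: 0.0218
```

```bash
python3 - <<'E'
from h import *
s=r.read_state()
R=Ro.from_quat(s['eef_rot']).as_matrix();yaw=np.degrees(np.arctan2(R[1,1],R[0,1]))
print(s['time'],s['ee_pos'],yaw,s['width'],s['ft_force'])
im=r.camera('wrist');cv2.imwrite('pics/w3.png',im[:,:,::-1])
im=r.camera('scene');cv2.imwrite('pics/s3.png',im[:,:,::-1])
p=s['ee_pos'];m=p+np.array([.04,.21,0]);plan(m,yaw-76.5,10);
s2=dict(s);s2['eef_rot']=(Ro.from_quat(s['eef_rot'])*Ro.from_euler('z',yaw-76.5,degrees=True)).as_quat()
plan([.598,.1,.325],0,9,s=s2,start=m)
E
```

```text
7.8 [ 0.51998867 -0.32217289  0.33131408] 13.725809309589595 0.021822694095390435 [ 0.49858988 -0.49690428 -1.28365787]
[[1, 0.77, 0.36, -0.02, np.float64(-0.0697)], [1, 0.73, 0.44, -0.02, np.float64(-0.0697)], [1, 0.68, 0.52, -0.02, np.float64(-0.0697)], [1, 0.62, 0.59, -0.02, np.float64(-0.0697)], [1, 0.55, 0.65, -0.02, np.float64(-0.0697)], [1, 0.47, 0.71, -0.02, np.float64(-0.0697)], [1, 0.39, 0.76, -0.02, np.float64(-0.0697)], [1, 0.31, 0.79, -0.02, np.float64(-0.0697)], [1, 0.22, 0.82, -0.02, np.float64(-0.0697)], [1, 0.13, 0.84, -0.02, np.float64(-0.0697)]]
[[1, 0.06, 0.96, 0.03, 0.0], [1, 0.06, 0.96, 0.03, 0.0], [1, 0.06, 0.96, 0.03, 0.0], [1, 0.06, 0.96, 0.03, 0.0], [1, 0.06, 0.96, 0.03, 0.0], [1, 0.06, 0.96, 0.03, 0.0], [1, 0.06, 0.96, 0.03, 0.0], [1, 0.06, 0.96, 0.03, 0.0], [1, 0.06, 0.96, 0.03, 0.0]]
```

View pics/w3.png

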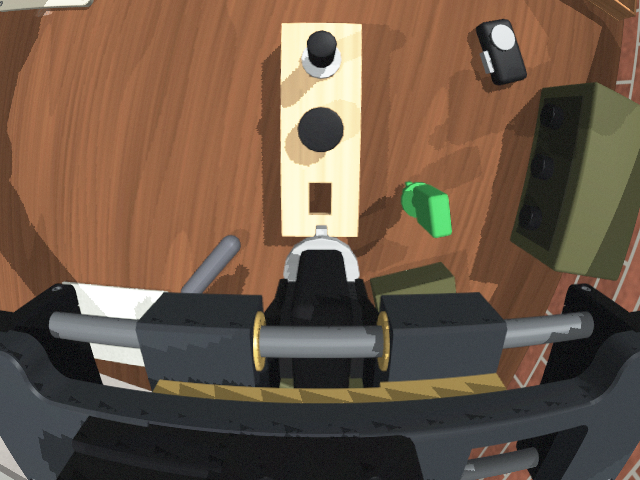

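View pics/s3.png

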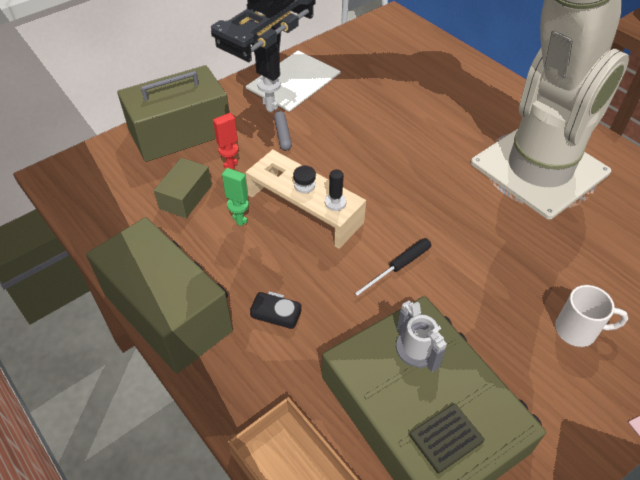

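The antenna is held upright (collar at wrist (320,265), a lug showing at (321,231)), with the other two parts undisturbed. Carrying it over.

Emit:
move_arm(
  deltas=[
    [-1,0.77,0.36,0,-0.07],
    [-1,0.73,0.44,0,-0.07],
    [-1,0.68,0.52,0,-0.07],
    [-1,0.62,0.59,0,-0.07],
    [-1,0.55,0.65,0,-0.07],
    [-1,0.47,0.71,0,-0.07],
    [-1,0.39,0.76,0,-0.07],
    [-1,0.31,0.79,0,-0.07],
    [-1,0.22,0.82,0,-0.07],
    [-1,0.13,0.84,0,-0.07],
  ],
)

```text
time: 8.73
ee_pos: [0.5592, -0.1107, 0.3241]
eef_rot: [0.113, 0.994, -0.0, -0.001]
ft_force: [0.6, -0.1, -2.0]
width: 0.0217
```

Emit:
move_arm(
  deltas=[
    [-1,0.06,0.96,0,0],
    [-1,0.06,0.96,0,0],
    [-1,0.06,0.96,0,0],
    [-1,0.06,0.96,0,0],
    [-1,0.06,0.96,0,0],
    [-1,0.06,0.96,0,0],
    [-1,0.06,0.96,0,0],
    [-1,0.06,0.96,0,0],
    [-1,0.06,0.96,0,0],
    [-1,0,0,0,0],
    [-1,0,0,0,0],
  ],
)

```text
time: 9.65
ee_pos: [0.5955, 0.103, 0.3237]
eef_rot: [0.114, 0.993, -0.001, -0.001]
ft_force: [1.3, -1.9, -1.7]
width: 0.0221
```

```bash
python3 - <<'E'
from h import *
s=r.read_state()
R=Ro.from_quat(s['eef_rot']).as_matrix();yaw=np.degrees(np.arctan2(R[1,1],R[0,1]))
print(s['time'],s['ee_pos'],yaw,s['width'],s['ft_force'],R.round(4))
im=r.camera('wrist');cv2.imwrite('pics/w4.png',im[:,:,::-1])
im=r.camera('scene');cv2.imwrite('pics/s4.png',im[:,:,::-1])
im=r.camera('side');cv2.imwrite('pics/d4.png',im[:,:,::-1])
for c in('scene','side'):
  for l in('antenna','antenna_collar','fitting_rim'):
    for d in r.tip_of(c,l)[:2]:
      w=cam2w(c,d['position']); print(c,l,round(d['confidence'],2),w.round(4),proj(c,w).round())
E
```

```text
9.65 [0.59551411 0.10304544 0.32367357] 76.91962583668338 0.02211669193945011 [ 1.27375516 -1.92146339 -1.70805694] [[-9.740e-01  2.263e-01 -3.000e-03]
 [ 2.263e-01  9.741e-01 -8.000e-04]
 [ 2.700e-03 -1.500e-03 -1.000e+00]]
scene antenna 0.72 [ 0.6369 -0.2946  0.0008] [240. 224.]
scene antenna 0.7 [0.5968 0.0968 0.2179] [390. 267.]
scene antenna_collar 0.95 [ 0.6406 -0.2968  0.0551] [236. 207.]
scene antenna_collar 0.76 [0.5991 0.103  0.2809] [396. 245.]
scene fitting_rim 0.64 [0.6004 0.1813 0.1527] [422. 326.]
scene fitting_rim 0.52 [0.6058 0.1817 0.1461] [419. 330.]
side antenna 0.75 [ 0.6335 -0.2933  0.0036] [388. 309.]
side antenna 0.65 [0.5961 0.1009 0.2198] [281. 155.]
side antenna_collar 0.98 [ 0.6347 -0.2935  0.0598] [390. 293.]
side antenna_collar 0.94 [ 0.5607 -0.4416  0.0573] [407. 356.]
side fitting_rim 0.88 [0.6001 0.1849 0.1574] [268. 159.]
```

View pics/w4.png

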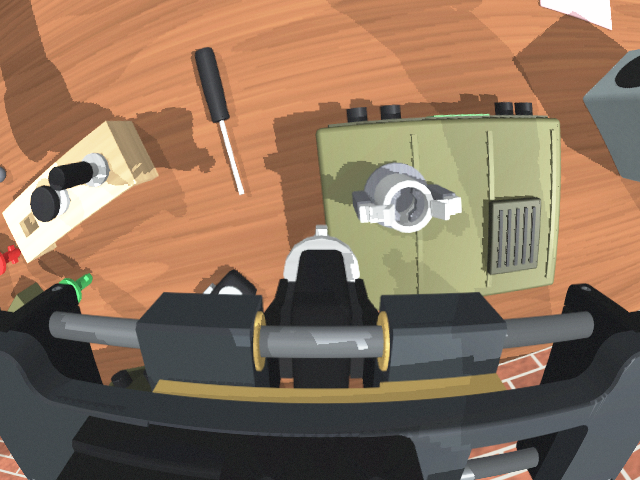

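View pics/s4.png

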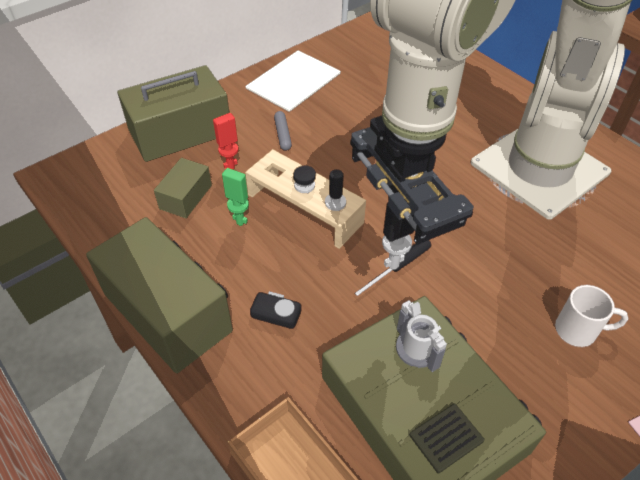

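View pics/d4.png

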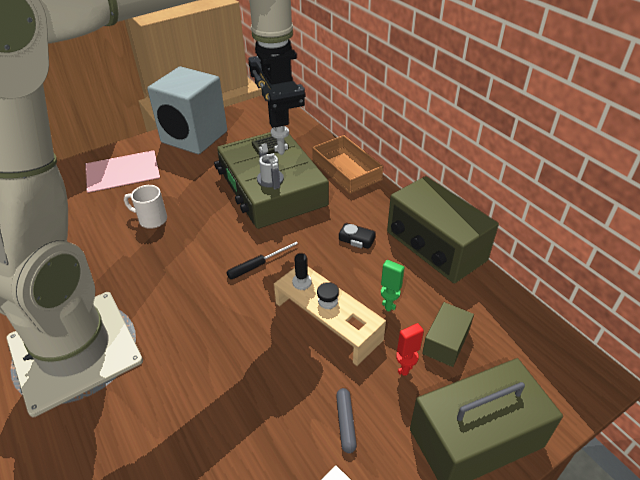

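```bash
cat > ov.py <<'E'
from h import *
def dots(o,c,pts,s,sc,x0,y0,col):
    for X in pts:
        p=(proj(c,X,s)-[x0,y0]+.5)*sc-.5
        cv2.circle(o,tuple(int(round(v)) for v in p),2,col,-1)
def circ(C,rad,z,n=40): return [[C[0]+rad*np.cos(t),C[1]+rad*np.sin(t),z] for t in np.linspace(0,2*np.pi,n)]
def ov(file,c,s,box,sc,items):
    x0,y0,x1,y1=box;o=cv2.resize(cv2.imread(file)[y0:y1,x0:x1],None,fx=sc,fy=sc,interpolation=cv2.INTER_CUBIC)
    for pts,col in items: dots(o,c,pts,s,sc,x0,y0,col)
    return o
E
python3 - <<'E'
from ov import *
s=r.read_state();t=s['ee_pos']
C=(.5982,.1915)
R=Ro.from_quat(s['eef_rot']);up=-R.as_matrix()[:,2];foot=t-up*.101
ant=[np.array(p) for p in []]
col=lambda h,rad:[foot+up*h+R.apply([rad*np.cos(a),rad*np.sin(a),0]) for a in np.linspace(0,2*np.pi,40)]
it=[(circ(C,.025,.155),(0,0,255)),(circ(C,.0185,.155),(0,255,0)),(col(.058,.022),(255,0,255)),(col(.066,.022),(255,0,0)),(col(0,.005),(0,255,255))]
a=ov('pics/s4.png','scene',s,(370,220,450,380),5,it)
b=ov('pics/d4.png','side',s,(240,110,320,210),5,it)
c=ov('pics/w4.png','wrist',s,(270,150,470,290),4,it)
h=np.zeros((600,800,3),np.uint8);h[:, :400]=cv2.resize(a,(400,800))[:600] if 0 else a[100:700];h[:500,400:]=b
cv2.imwrite('pics/ovA.png',h);cv2.imwrite('pics/ovB.png',c)
E
```

```text
(no output)
```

View pics/ovA.png

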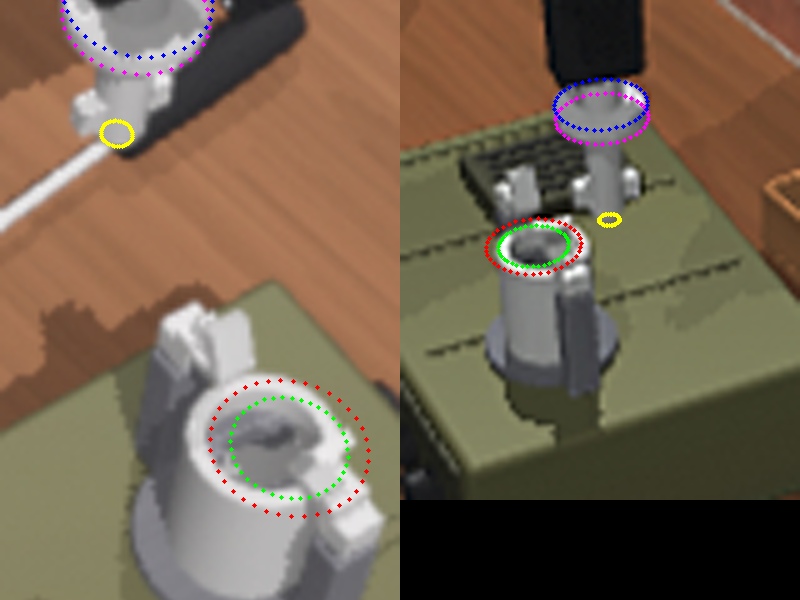

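View pics/ovB.png

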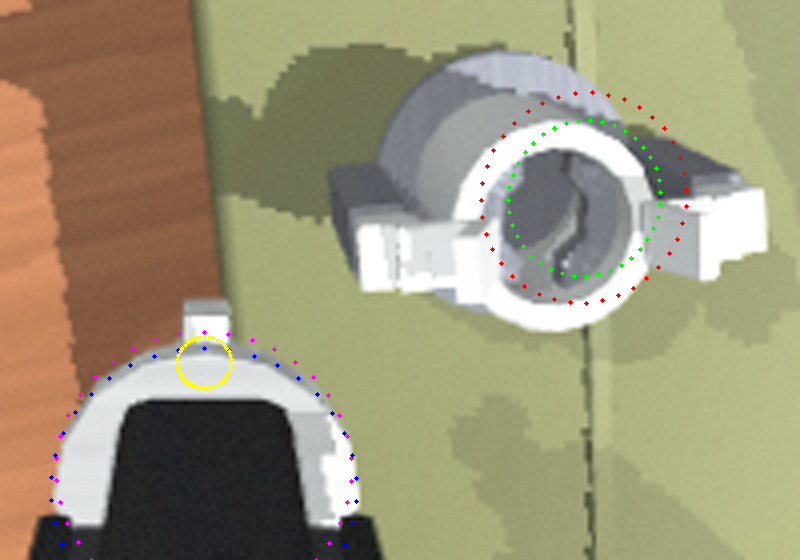

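The first wrist estimate (made with a state read later than its picture) disagrees with the scene view. I'll remeasure the rim from clean crops and triangulate with the fixed cameras.

```bash
python3 - <<'E'
import cv2,numpy as np
a=cv2.imread('pics/s4.png')[295:375,390:450];a=cv2.resize(a,None,fx=6,fy=6,interpolation=2)
b=cv2.imread('pics/d4.png')[140:200,250:305];b=cv2.resize(b,None,fx=8,fy=8,interpolation=2)
h=np.zeros((480,800,3),np.uint8);h[:,:360]=a;h[:,360:800]=b[:,:440]
for i in range(0,800,40):cv2.putText(h,str(i),(i,8),0,.3,(0,0,255));cv2.line(h,(i,0),(i,480),(0,0,255) if 0 else (90,90,255),1)
for i in range(0,480,40):cv2.line(h,(0,i),(800,i),(90,90,255),1)
cv2.imwrite('pics/rims.png',h)
E
```

```text
(no output)
```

View pics/rims.png

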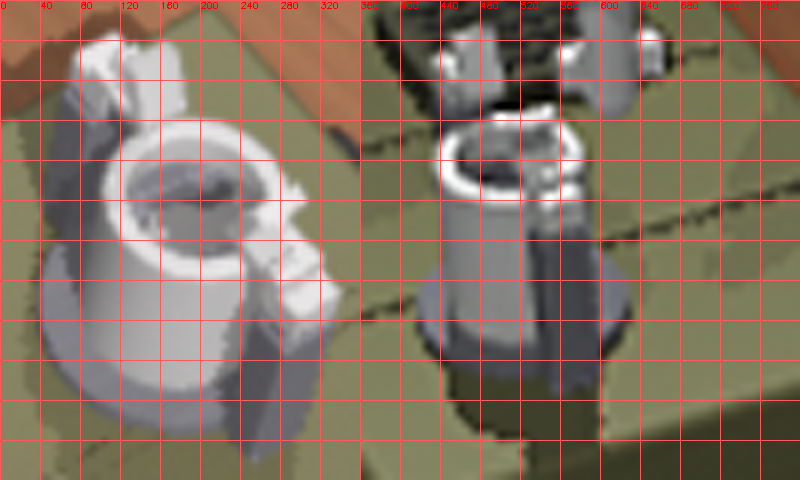

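```bash
cat > fit.py <<'E'
from ov import *
from scipy.optimize import least_squares
S=[(103,190),(120,150),(160,124),(200,117),(240,130),(270,155),(112,222),(135,252),(170,272),(205,278)]
D=[(434,162),(446,137),(480,119),(436,178),(455,192),(490,203),(530,205),(585,158),(578,142)]
W=[(455,220),(560,120),(550,332),(500,317),(600,320),(637,293),(500,143),(615,140)]
S=np.array(S)/6+[390,295]-.42;D=(np.array(D)-[360,0])/8+[250,140]-.44;W=np.array(W)/4+[270,150]-.375
R4=Ro.from_matrix([[-.974,.2263,-.003],[.2263,.9741,-.0008],[.0027,-.0015,-1]])
s4=dict(ee_pos=np.array([0.59551411,0.10304544,0.32367357]),eef_rot=R4.as_quat())
W1=np.array([(172,290),(355,112),(355,483),(260,130),(235,445),(470,450),(480,160)])/6+[263,143]-.42
s1=dict(ee_pos=np.array([0.63167738,0.1768894,0.28196893]),eef_rot=np.array([ 1.16e-01*0+1.19277533e-01,9.92859737e-01,-1.46280127e-03,5.22565615e-04]))
def res(x,sets):
    out=[]
    for c,P,s in sets:
        C=np.array([proj(c,X,s) for X in circ(x[:2],.025,x[2] if len(x)>2 else .155,180)])
        for p in P:
            d=np.linalg.norm(C-p,axis=1);i=d.argmin()
            # signed: inside/outside
            ctr=C.mean(0);out.append((np.linalg.norm(p-ctr)-np.linalg.norm(C[i]-ctr)))
    return np.array(out)
if __name__=='__main__':
  for n,sets in dict(scene=[('scene',S,None)],side=[('side',D,None)],both=[('scene',S,None),('side',D,None)],w4=[('wrist',W,s4)],w1=[('wrist',W1,s1)]).items():
    f=least_squares(res,[.6,.185],args=(sets,),diff_step=1e-3);print(n,f.x.round(4),np.sqrt((f.fun**2).mean()).round(2))
  f=least_squares(res,[.6,.185,.155],args=([('scene',S,None),('side',D,None)],),diff_step=1e-3);print('both3',f.x.round(4),np.sqrt((f.fun**2).mean()).round(2))
E
python3 fit.py
```

```text
Traceback (most recent call last):
  File "fit.py", line 22, in <module>
    f=least_squares(res,[.6,.185],args=(sets,),diff_step=1e-3);print(n,f.x.round(4),np.sqrt((f.fun**2).mean()).round(2))
  File "fit.py", line 14, in res
    C=np.array([proj(c,X,s) for X in circ(x[:2],.025,x[2] if len(x)>2 else .155,180)])
                ~~~~^^^^^^^
  File "h.py", line 10, in proj
    i=r.camera_info(c);K=i['K']
ValueError: time passes only in moves, steps and waits
```

```bash
python3 - <<'E'
from h import *
import pickle
pickle.dump({c:r.camera_info(c) for c in('scene','side','wrist')},open('ci.pkl','wb'));print(r.read_state()['time'])
E
sed -i "s/r.camera_info(\([a-z']*\))/CI[\1]/; 3a import pickle;CI=pickle.load(open('ci.pkl','rb'))" h.py
python3 fit.py
```

```text
10.1
scene [0.6019 0.185 ] 0.27
side [0.6006 0.1853] 0.19
both [0.6016 0.1853] 0.32
w4 [0.6017 0.1857] 0.32
w1 [0.6015 0.1848] 0.59
both3 [0.6013 0.1851 0.1545] 0.3
```

All views now agree on the rim at (0.6016, 0.1853). Next: the slot angle with the right state, and how the antenna sits in the grip (collar fit).

```bash
python3 - <<'E'
from fit import *
f=lambda x,y:np.array([x/6+263-.42,y/6+143-.42])
for a,b in(((358,165),(356,430)),((318,170),(318,420)),((397,170),(395,420))):
  d=backproj(f(*a),.143,s1)-backproj(f(*b),.143,s1);print('slot',np.degrees(np.arctan2(d[1],d[0])))
M=Ro.from_quat(s1['eef_rot']).as_matrix();print('yaw1',np.degrees(np.arctan2(M[1,1],M[0,1])))
a=cv2.imread('pics/s4.png')[205:290,360:425];a=cv2.resize(a,None,fx=6,fy=6,interpolation=2)
b=cv2.imread('pics/d4.png')[115:165,255:305];b=cv2.resize(b,None,fx=8,fy=8,interpolation=2)
h=np.zeros((510,800,3),np.uint8);h[:,:390]=a;h[:400,400:800]=b
for i in range(0,800,40):cv2.line(h,(i,0),(i,510),(90,90,255),1)
for i in range(0,510,40):cv2.line(h,(0,i),(800,i),(90,90,255),1)
cv2.imwrite('pics/coll.png',h)
E
```

```text
slot 165.99803752178732
slot 166.21841509992905
slot 166.17714228551057
yaw1 76.29905535213004
```

View pics/coll.png

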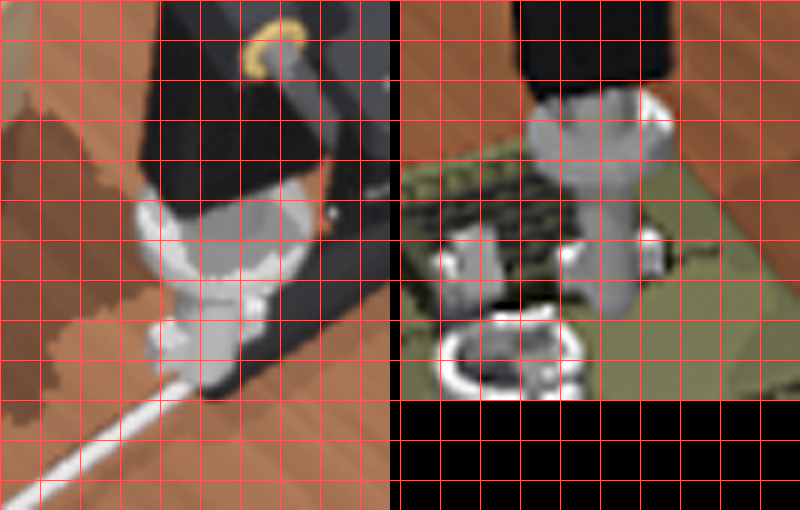

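```bash
python3 - <<'E'
from fit import *
u=-Ro.from_quat(s4['eef_rot']).as_matrix()[:,2]
t=s4['ee_pos'];foot=t-u*.101;tx=Ro.from_quat(s4['eef_rot']).as_matrix()[:,0];ty=Ro.from_quat(s4['eef_rot']).as_matrix()[:,1]
for o in(0,.005):
  c=foot+u*.062+tx*o;print(o,'scene',proj('scene',c),'side',proj('side',c))
  print('  footbot',proj('scene',foot+tx*o),proj('side',foot+tx*o))
c=foot+u*.062+ty*.005;print('ty5',proj('scene',c),proj('side',c))
print('meas scene 396.9 side 279.56; foot scene',205/6+360-.42,' side',(612-400)/8+255-.44)
print(foot,u,tx,ty)
s=r.read_state();print(s['time'],s['ee_pos'],s['eef_rot'])
E
```

```text
0 scene [398.22045441 242.48811978] side [279.10030672 132.24463224]
  footbot [394.17138889 267.45457971] [280.64307014 153.89708897]
0.005 scene [401.10328249 241.3451001 ] side [277.08509778 132.65909274]
  footbot [396.91808542 266.33059683] [278.69373618 154.31893327]
ty5 [399.95169988 244.83568022] [278.48061535 131.17365142]
meas scene 396.9 side 279.56; foot scene 393.74666666666667  side 281.06
[0.59521265 0.10296212 0.22267405] [2.98476841e-03 8.24997746e-04 9.99995205e-01] [-0.97405319  0.22630285  0.00272064] [ 0.22629952  0.97405664 -0.00147905]
10.1 [0.59626657 0.10091563 0.32562874] [1.15722266e-01 9.93281604e-01 7.65327478e-05 7.45214576e-05]
```

```bash
cat >> h.py <<'E'
def avg(n=8):
    P=[];Q=[];F=[];Wd=[]
    for k in range(n):
        s=r.read_state();P.append(s['ee_pos']);Q.append(s['eef_rot']);F.append(s['ft_force']);Wd.append(s['width'])
        if k<n-1:r.camera('scene')
    P=np.array(P);R=Ro.from_quat(Q).mean();M=R.as_matrix()
    print('t',s['time'],'p',P.mean(0).round(4),'sd',P.std(0).round(4),'yaw',np.degrees(np.arctan2(M[1,1],M[0,1])).round(2),'up',(-M[:,2]).round(4),'F',np.mean(F,0).round(2),'w',np.mean(Wd).round(4))
    return P.mean(0),M
E
python3 - <<'E'
from h import *
p,M=avg(8)
print('tool delta',M.T@(np.array([.6004,.1856,p[2]])-p)/.025)
E
```

```text
t 10.45 p [0.5963 0.1013 0.3256] sd [0.     0.0002 0.    ] yaw 76.74 up [-1.e-04 -1.e-04  1.e+00] F [ 0.02 -0.18 -2.45] w 0.0216
tool delta [6.12606169e-01 3.32176420e+00 4.11472235e-04]
```

Emit:
move_arm(
  deltas=[
    [-1,0.143,0.83,0,0.007],
    [-1,0.143,0.83,0,0],
    [-1,0.143,0.83,0,0],
    [-1,0.143,0.83,0,0],
    [-1,0,0,0,0],
    [-1,0,0,0,0],
    [-1,0,0,0,0],
    [-1,0,0,0,0],
  ],
)

```text
time: 11.12
ee_pos: [0.6023, 0.1841, 0.3257]
eef_rot: [0.122, 0.993, -0.0, 0.0]
ft_force: [-0.7, 0.3, -2.9]
width: 0.0217
```

```bash
python3 - <<'E'
from h import *
p,M=avg(3)
a=r.camera('scene')[:,:,::-1];cv2.imwrite('pics/s5.png',a)
b=r.camera('side')[:,:,::-1];cv2.imwrite('pics/d5.png',b)
print(p)
a=cv2.resize(a[200:340,370:460],None,fx=4.2,fy=4.2,interpolation=2);b=cv2.resize(b[90:210,235:305],None,fx=5,fy=5,interpolation=2)
h=np.zeros((600,800,3),np.uint8);h[:a.shape[0],:a.shape[1]]=a;h[:600,400:750]=b;cv2.imwrite('pics/hov.png',h)
E
```

```text
t 11.2167 p [0.6023 0.1842 0.3258] sd [0.     0.0001 0.    ] yaw 76.03 up [-4.e-04  2.e-04  1.e+00] F [-0.07  0.02 -2.66] w 0.0217
[0.6022693  0.18419502 0.32576403]
```

View pics/hov.png

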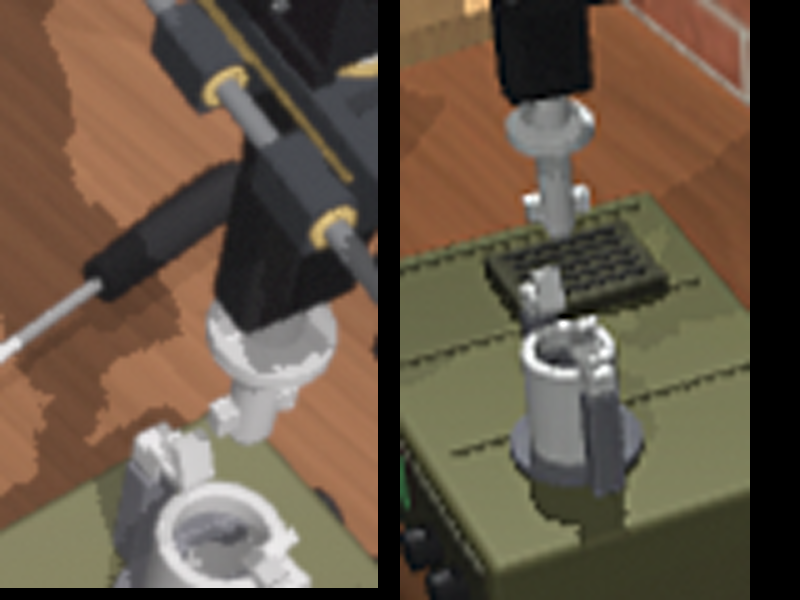

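```bash
python3 - <<'E'
from h import *
s=r.read_state();M=Ro.from_quat(s['eef_rot']).as_matrix();t=s['ee_pos'];print(s['time'],t)
foot=t+M[:,2]*.101
J=[];
for nm,h,meas in(('collar',.062,(434.38,264.7)),('foot',.004,(430.6,266.6))):
  c=foot-M[:,2]*h
  b=np.array([proj(k,c)[0] for k in('scene','side')])
  J=np.array([[proj(k,c+M[:,a]*.001)[0]-b[i] for a in(0,1)] for i,k in enumerate(('scene','side'))])
  print(nm,b.round(2),meas,'offset mm tool xy',np.linalg.solve(J,np.array(meas)-b).round(2))
E
```

```text
11.3167 [0.60214511 0.18473352 0.32570714]
collar [435.01 264.74] (434.38, 264.7) offset mm tool xy [ 0.97 -3.2 ]
foot [429.18 266.6 ] (430.6, 266.6) offset mm tool xy [-1.97  7.16]
```

Emit:
move_arm(
  deltas=[
    [-1,0.04,0.03,0.6,0],
    [-1,0,0,0.6,0],
    [-1,0,0,0.5,0],
    [-1,0,0,0.5,0],
    [-1,0,0,0.4,0],
    [-1,0,0,0.4,0],
    [-1,0,0,0.3,0],
    [-1,0,0,0,0],
    [-1,0,0,0,0],
    [-1,0,0,0,0],
  ],
)

```text
time: 12.15
ee_pos: [0.6016, 0.1865, 0.2437]
eef_rot: [0.121, 0.993, 0.0, 0.0]
ft_force: [-0.5, 0.8, -2.2]
width: 0.0219
```

```bash
python3 - <<'E'
from h import *
p,M=avg(3)
a=r.camera('scene')[:,:,::-1]
b=r.camera('side')[:,:,::-1]
a=cv2.resize(a[240:380,370:460],None,fx=4.2,fy=4.2,interpolation=2);b=cv2.resize(b[90:210,235:305],None,fx=5,fy=5,interpolation=2)
h=np.zeros((600,800,3),np.uint8);h[:a.shape[0],:a.shape[1]]=a;h[:600,400:750]=b;cv2.imwrite('pics/in1.png',h)
E
```

```text
t 12.25 p [0.6016 0.1865 0.2438] sd [0.     0.     0.0001] yaw 76.12 up [-1.1e-03 -5.0e-04  1.0e+00] F [-0.07  0.76 -1.95] w 0.0219
```

View pics/in1.png

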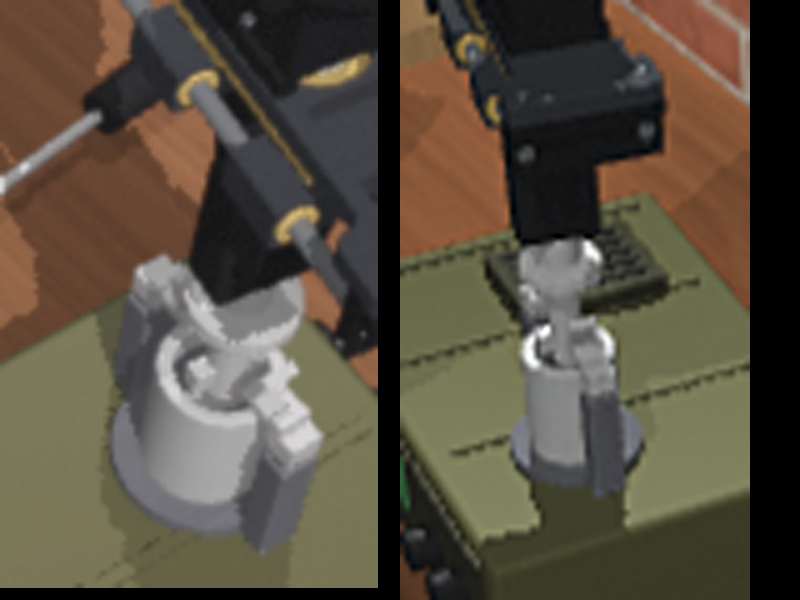

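Emit:
move_arm(
  deltas=[
    [-1,0,-0.03,0.12,0],
    [-1,0,0,0.12,0],
    [-1,0,0,0.12,0],
    [-1,0,0,0.12,0],
    [-1,0,0,0.12,0],
    [-1,0,0,0.1,0],
    [-1,0,0,0,0],
    [-1,0,0,0,0],
  ],
)

```text
time: 13.02
ee_pos: [0.601, 0.1854, 0.2253]
eef_rot: [0.121, 0.993, -0.0, -0.0]
ft_force: [0.2, -1.3, -2.2]
width: 0.0216
```

```bash
python3 - <<'E'
from h import *
p,M=avg(3);print(r.read_state()['torque'])
E
```

```text
t 13.1167 p [0.601  0.1855 0.2254] sd [0.     0.     0.0001] yaw 76.11 up [3.e-04 2.e-04 1.e+00] F [-0.3  -1.14 -2.37] w 0.0215
[-0.36357525  0.06628837 -0.03824264]
```

No resistance and the TCP is already 7 mm below where the lugs would rest, so they are through the keyway. Now pushing.

Emit:
move_arm(
  deltas=[
    [-1,0,0,0.12,0],
    [-1,0,0,0.12,0],
    [-1,0,0,0.12,0],
    [-1,0,0,0.12,0],
    [-1,0,0,0.12,0],
  ],
)

```text
time: 13.53
ee_pos: [0.6018, 0.1858, 0.2121]
eef_rot: [0.121, 0.993, 0.001, 0.001]
ft_force: [-0.9, -1.3, 1.7]
width: 0.0216
```

Emit:
move_arm(
  deltas=[
    [-1,0,0,0.12,0],
    [-1,0,0,0.12,0],
    [-1,0,0,0.12,0],
    [-1,0,0,0,0],
  ],
)

```text
time: 13.87
ee_pos: [0.6004, 0.1859, 0.2001]
eef_rot: [0.121, 0.993, -0.0, -0.001]
ft_force: [-0.3, -0.8, -1.9]
width: 0.0216
```

Emit:
move_arm(
  deltas=[
    [-1,0,0,0.08,0],
    [-1,0,0,0.08,0],
    [-1,0,0,0,0],
  ],
)

```text
time: 14.12
ee_pos: [0.6008, 0.186, 0.1979]
eef_rot: [0.121, 0.993, 0.0, -0.0]
ft_force: [-2.6, -1.1, 3.0]
width: 0.0218
```

```bash
python3 - <<'E'
from h import *
p,M=avg(2)
a=r.camera('scene')[:,:,::-1]
b=r.camera('side')[:,:,::-1]
a=cv2.resize(a[240:380,370:460],None,fx=4.2,fy=4.2,interpolation=2);b=cv2.resize(b[90:210,235:305],None,fx=5,fy=5,interpolation=2)
h=np.zeros((600,800,3),np.uint8);h[:a.shape[0],:a.shape[1]]=a;h[:600,400:750]=b;cv2.imwrite('pics/in2.png',h)
E
```

```text
t 14.1667 p [0.6009 0.1859 0.1979] sd [0. 0. 0.] yaw 76.14 up [ 3.e-04 -5.e-04  1.e+00] F [-3.1  -0.85  3.84] w 0.0218
```

View pics/in2.png

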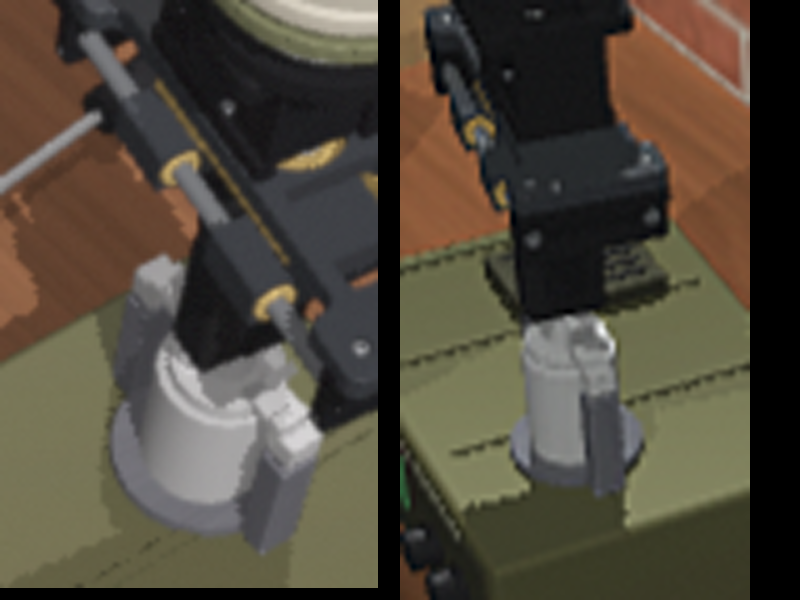

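Collar looks to be on the rim. I'll push harder to confirm it's fully home.

Emit:
move_arm(
  deltas=[
    [-1,0,0,0.06,0],
    [-1,0,0,0.06,0],
    [-1,0,0,0,0],
    [-1,0,0,0,0],
  ],
)

```text
time: 14.6
ee_pos: [0.601, 0.1859, 0.1978]
eef_rot: [0.121, 0.993, 0.001, 0.0]
ft_force: [-11.7, -3.0, 24.5]
width: 0.0218
```

Hard stop at TCP z 0.1978 with about 25 N. Now the tug straight up.

Emit:
move_arm(
  deltas=[
    [-1,0,0,-0.1,0],
    [-1,0,0,-0.1,0],
    [-1,0,0,-0.1,0],
    [-1,0,0,0,0],
  ],
)

```text
time: 14.93
ee_pos: [0.6009, 0.1856, 0.2013]
eef_rot: [0.121, 0.993, -0.0, -0.0]
ft_force: [-0.2, 0.4, -2.6]
width: 0.0221
```

Emit:
move_arm(
  deltas=[
    [-1,0,0,-0.04,0],
    [-1,0,0,-0.04,0],
    [-1,0,0,0,0],
  ],
)

```text
time: 15.18
ee_pos: [0.6008, 0.1856, 0.2017]
eef_rot: [0.121, 0.993, -0.001, -0.001]
ft_force: [6.1, 1.6, -19.1]
width: 0.0215
```

Emit:
move_arm(
  deltas=[
    [-1,0,0,-0.04,0],
    [-1,0,0,0,0],
    [-1,0,0,0,0],
    [-1,0,0,0,0],
  ],
)

```text
time: 15.52
ee_pos: [0.6007, 0.1856, 0.2018]
eef_rot: [0.121, 0.993, -0.001, -0.001]
ft_force: [9.1, 2.9, -24.7]
width: 0.0218
```

Locked: held at 4.0 mm lift under about 22 N net. Seating it again and releasing.

Emit:
move_arm(
  deltas=[
    [-1,0,0,0.1,0],
    [-1,0,0,0.1,0],
    [-1,0,0,0.07,0],
    [-1,0,0,0,0],
    [-1,0,0,0,0],
  ],
)

```text
time: 15.93
ee_pos: [0.6012, 0.1857, 0.1987]
eef_rot: [0.121, 0.993, 0.0, 0.0]
ft_force: [-0.5, -1.0, -2.2]
width: 0.0215
```

Emit:
move_arm(
  deltas=[
    [-1,0,0,0.04,0],
    [-1,0,0,0,0],
    [1,0,0,0,0],
    [1,0,0,0,0],
    [1,0,0,0,0],
    [1,0,0,0,0],
    [1,0,0,0,0],
    [1,0,0,0,0],
    [1,0,0,0,0],
    [1,0,0,0,0],
    [1,0,0,0,0],
    [1,0,0,0,0],
  ],
)

```text
time: 16.93
ee_pos: [0.6011, 0.1857, 0.1973]
eef_rot: [0.121, 0.993, 0.0, -0.0]
ft_force: [0.2, 0.0, 0.1]
width: 0.0803
```

Emit:
move_arm(
  deltas=[
    [1,0,0,0,0],
    [1,0,0,0,0],
    [1,0,0,0,0],
    [1,0,0,0,0],
  ],
)

```text
time: 17.27
ee_pos: [0.6011, 0.1857, 0.1973]
eef_rot: [0.121, 0.993, 0.0, -0.0]
ft_force: [0.5, 0.6, -0.8]
width: 0.0866
```

Emit:
move_arm(
  deltas=[
    [1,0,0,-0.4,0],
    [1,0,0,-0.8,0],
    [1,0,0,-1,0],
    [1,0,0,-1,0],
    [1,0,0,-1,0],
    [1,0,0,-1,0],
    [1,1,0,0,0],
    [1,1,0,0,0],
    [1,1,0,0,0],
    [1,1,0,0,0],
    [1,0,0,0,0],
    [1,0,0,0,0],
  ],
)

```text
time: 18.27
ee_pos: [0.5033, 0.2102, 0.3286]
eef_rot: [0.12, 0.993, 0.001, 0.001]
ft_force: [0.4, 0.3, 0.3]
width: 0.087
```

```bash
python3 - <<'E'
from h import *
p,M=avg(2)
a=r.camera('scene')[:,:,::-1];cv2.imwrite('pics/sF.png',a)
b=r.camera('side')[:,:,::-1]
w=r.camera('wrist')[:,:,::-1];cv2.imwrite('pics/wF.png',w)
for c in('scene','side'):
  for l in('antenna_collar',):
    for d in r.tip_of(c,l)[:4]: print(c,l,round(d['confidence'],2),cam2w(c,d['position']).round(4))
a=cv2.resize(a[240:380,370:460],None,fx=4.2,fy=4.2,interpolation=2);b=cv2.resize(b[90:210,235:305],None,fx=5,fy=5,interpolation=2)
h=np.zeros((600,800,3),np.uint8);h[:a.shape[0],:a.shape[1]]=a;h[:600,400:750]=b;cv2.imwrite('pics/fin.png',h)
E
```

```text
t 18.3167 p [0.5037 0.2099 0.3285] sd [0.0004 0.0003 0.0002] yaw 76.18 up [-0.0012 -0.0012  1.    ] F [0.49 0.33 0.47] w 0.0872
scene antenna_collar 0.74 [ 0.5585 -0.4465  0.0542]
scene antenna_collar 0.72 [ 0.5017 -0.2472  0.0113]
scene antenna_collar 0.58 [ 0.6336 -0.2982  0.0573]
scene antenna_collar 0.57 [0.603  0.1859 0.1543]
side antenna_collar 0.95 [0.6005 0.1903 0.1556]
side antenna_collar 0.82 [ 0.6353 -0.2933  0.0597]
side antenna_collar 0.73 [ 0.5637 -0.4452  0.0582]
```

View pics/fin.png

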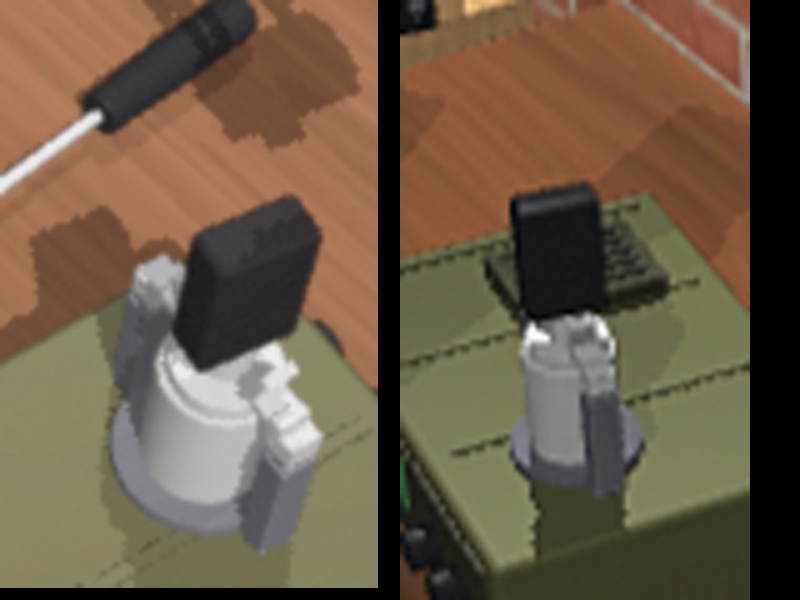

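View pics/sF.png

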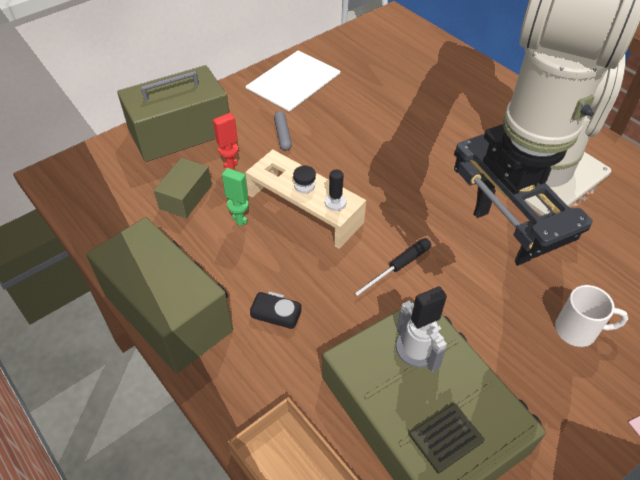

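View pics/wF.png

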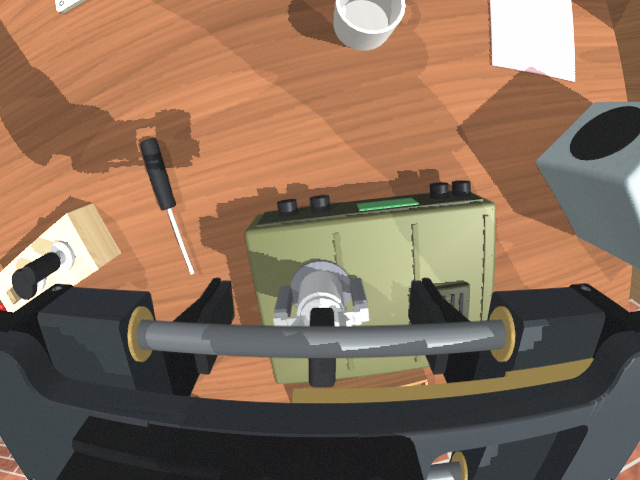

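The antenna stands upright in the fitting at scene (428,310), with the collar on the rim and both claws closed over it. The gripper is clear and everything else is where it was. Handing in.

```bash
python3 -c "
from bench import r
print(r.close_job())"
```

```text
the job is handed in; nothing more can be done
None
```

The paddle antenna is in the radio's fitting, locked by both catches, and released. The job was handed in at about 18.5 s of the 62 s allowed.

- **Grip and keyway:** I took the black paddle antenna from the rack and turned it to the slot angle I had seen in the wrist picture. No search by feel was needed: the lugs went through the keyway with almost no resistance.
- **Push home:** I pushed until it stopped hard at TCP z 0.1978 under about 25 N. The calculated home height was 0.198.
- **Tug test:** Pulled straight up, it rose 4.0 mm and then held at about 22 N net, so both the play and the holding force fit a locked antenna. I seated it again before letting go.
- **Last pictures:** The collar is on the rim, with the networks placing its underside at z 0.154–0.156. The claws look closed over it, and the rack parts, screwdriver, microphone and look-alikes are where they were.

**Checks that disagreed:**
- My first estimate of the fitting's position was several millimetres off in y, because I paired a picture with a later arm reading. I redid it, and both fixed cameras and two wrist views then agreed to about 1 mm.
- The readings at the end of each push row showed only a few newtons as the collar passed the catches, below the stated 8 to 20 N. I relied on the hard stop and the tug for the lock.

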